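# Index the revolving organizer and file the glasses case

### The job

First push the revolving desk organizer one click anticlockwise (seen from above), and no further, so that its empty bay clicks in facing the robot's side. Then lift the glasses case out of its stand by its narrow edges, stand it upright on the bare desk and let go, take it again by its broad faces (the bay has no room for fingers beside its edges), and stand it upright in the empty bay, fully down on the bay's floor. Leave the mug and the tape dispenser where they are.

Things in the scene. Friction and masses are not known exactly. Their poses are not given: they have to be found in the camera images.
- organizer: Fixed foot of the revolving organizer; origin on its vertical turning axis at z = 0; -x is its front (towards the robot), +y its left. On it turns a pale wooden plate, 260 mm across, top at z 20 mm, with a 36 mm hub (to z 178) and four like bays at quarter turns. Three hold things (stapler; stamp pad; two markers), fixed, all below z 175 mm; one is empty.
- carousel (a joint): Turn of the plate, rad, anticlockwise from above positive. Starts within 0.12 of the click position 0; the next is 1.571 (others -1.571, 3.142). A soft detent: 2 to 4 N at a post pushes it over, lightly damped; let go past 0.85 it pulls itself into 1.571 (within 0.03). At 0 the empty bay is on the organizer's left (+y), at 1.571 at its front (-x).
- empty_bay (a point): Centre of the empty bay's floor (z 20 mm), 71 mm from the turning axis; turns with the plate. y axis radially outward, x from divider to divider. Dividers 68 mm apart inside, 4 mm thick, 48 to 94 mm from the axis, top z 172. Lips to z 32 at 50 and 92 mm from the axis leave a slot 42 mm deep; above them it is open outwards and inwards (30 mm to the hub).
- push_post (a point): Top centre (z 170 mm) of the bare aluminium push post, 14 mm across, 118 mm from the turning axis, that stands at the organizer's front left at the start, between the empty bay and the front bay (one of four, on the diagonals). Turns with the plate; pushed across the front to the front right, it brings the empty bay to the front.
- stand: Fixed pale wooden stand holding the case upright at the start. Origin: centre of its underside on the desk. Base 110 (x) by 76 (y) by 10 mm; two plates 44 mm wide (x), 5 mm thick, 40 mm apart inside in y, top z 156 mm, cover the case's broad faces; its narrow edges stick out at +x and -x. Lips at x = +-35 mm, to z 20.
- case: Black hard glasses case, 58 wide (x) by 160 long (y) by 34 mm thick (z, lid slightly domed), about 90 g, lid fixed shut. Starts upright in the stand on its 58 by 34 end, y vertical, its x along the stand's x, bottom at z 10, top at z 170 mm. Origin: middle of its flat back face, half way up. Top at z 160 when upright on the desk, 180 in the bay.
- case_mid (a point): Centre of the glasses case: 80 mm from either end, 17 mm from either broad face; same axes as the case.
- mug: White mug, 85 mm across, 91 mm high, a bystander behind the stand. Origin: centre of its underside.
- tape_dispenser: Dark tape dispenser, 42 by 143 by 71 mm, a bystander at the right. Origin: centre of its underside.
Mind the look-alikes: they are no part of the job. Leave any green or red look-alike of the case alone.

How it is judged:
On the way, in this order (a step that is already met when the one before it is completed fails the run):
1. the organizer has clicked into the next position, the empty bay at the front, with the case still in its stand (value of joint carousel between 1.4708 and 1.6708 rad and velocity of joint carousel between -0.1 and 0.1 rad/s and horizontal distance between case_mid and stand below 0.03 m), for 0.2 s.
2. the glasses case stands upright and let go on the bare desk, away from its stand ((angle between case's own y axis and vertical below 0.12 rad or angle between case's own y axis and vertical above 3.02 rad) and height (world z) of case_mid between 0.074 and 0.086 m and horizontal distance between case_mid and stand above 0.06 m and linear speed of case below 0.02 m/s and contact force between the fingers and case below 0.05 N), for 0.2 s.
At the end, for the whole second after the job is handed in: Organizer one click on (1.571 +-0.1 rad); glasses case upright (0.12 rad), at rest on the empty bay's floor (centre 100 +-6 mm above the desk, within 15 mm of the bay centre, turned under 0.25 rad); mug and tape dispenser within 30 mm of their starts (value of joint carousel between 1.4708 and 1.6708 rad and (angle between case's own y axis and vertical below 0.12 rad or angle between case's own y axis and vertical above 3.02 rad) and height (world z) of case_mid between 0.094 and 0.106 m and horizontal distance between case_mid and empty_bay below 0.015 m and angle between the x axis of case and the x axis of empty_bay, either way round below 0.25 rad and linear speed of case below 0.02 m/s and distance of each of mug, tape_dispenser from where it was at the start of the episode below 0.03 m); the robot touches nothing.
It fails at once if the organizer is pushed past the next click (value of joint carousel above 2.2 rad).
It fails at once if the organizer is turned the wrong way (value of joint carousel below -0.7 rad).
It fails at once if the glasses case is tipped over (angle between case's own y axis and vertical between 0.8 and 2.34 rad).
It fails at once if the mug or the tape dispenser is knocked away (distance of any of mug, tape_dispenser from where it was at the start of the episode above 0.04 m).
It also fails if it takes over 72 s, if anything falls off the work surface, if the arm or the gripper's body presses on something with over 40 N, if the wrist force passes 120 N, or if a joint passes its speed limit or range.

### The arm

A 7-joint arm with a two-finger parallel gripper is mounted at the origin on a cart in front of the work surface, level with it; the furniture and walls round the work are solid. World frame = base frame: x ahead of the robot, y to its left, z up, the work surface at z = 0. Lengths are in m, angles in rad, forces in N, time in s.
With the tool pointing down it reaches from about 0.425 to 0.925 m from the base axis. Payload 6.8 kg.
Tool frame: the origin (TCP) lies between the finger pads; the fingertips stand 14 mm ahead of it and the grasp point (between the pads) lies 5 mm behind it; z points along the fingers, y is the line along which they close (so a half turn about z gives the same grasp; the last joint's range is limited). The gripper opens to 85 mm and grips with 20 to 120 N. Pads are 22 mm wide; open, the fingers measure 114 mm over their backs; the gripper's body (76 mm by 85 mm) begins 54 mm behind the grasp point. The pads swing forward as they close: fully open they stand 13 mm farther back than shut.
Start: joints at [1.186, 0.477, 0.022, 1.555, -0.011, 1.109, -0.083], TCP at [0.184, -0.649, 0.245] pointing down, gripper open.
Joint ranges: [-2.96, 2.96], [-0.34, 2.1], [-1.41, 1.46], [0.24, 2.44], [-1.37, 4.51], [0.17, 1.92], [-2.96, 2.96]. Speed limits (rad/s): [2.39, 2.39, 3.14, 3.14, 3.14, 3.14, 3.14].

### API

Orientations are given as a rotation vector (axis times angle).
In Python, from bench import r, eyes, ticket gives the robot as it stands. The module is installed in compiled form; this text tells all that it offers.
- The arm moves only by the tool arm_command, never from a script. Its argument "plan" is text: rows parted by semicolons, each of 4 numbers parted by spaces: the shift along the tool's x, y, z in m, then the turn about the tool's z in degrees. In form: tx ty tz yaw; .... A call has 1 to 20 rows; each row shifts and turns the commanded pose from where the row before left it, along the tool's axes as they then stand; what a row does not reach is not made up. A row lasts 1/8 s, in which the tool goes at most 62.5 mm and 10.7 degrees, less where a joint would pass 70% of its speed; a pose out of reach is approached as far as the arm can. A call is refused whole if a number of a shift passes 0.0625 or a number of a turn 10.7, either way. A call with a gripper value outside its range is refused whole. "hand" is the closure, from -1 (fully open) to 1 (shut), set as the call begins (left out, the last holds). The fingers move at their own pace and stop on an object; "grip_force" is the grip in N (left out, the last holds). Time passes only in rows, so rows that do not move let the fingers close. It gives the time, the measured TCP pose, the force, the opening and the grip force at its end, in the units of the state.
- r.get_obs(): the state, without advancing time (a new reading comes with each control period).
- eyes.grab_frame(name): name is "scene" or "top" or "wrist"; returns (picture, depth): 420x560x3 uint8, red, green, blue; 420x560 float32, m along the optical axis (not along the pixel's ray), 0 where there is no reading.
- eyes.calibration(name): a dict with "fov_y" (degrees; the focal length in pixels is half the picture's height over the tangent of half this angle, whatever the lens; pixels are square), "cx", "cy" (the principal point, pixels), "origin" and "attitude" of the camera in the world; the wrist camera has in their place "tool_from_camera" (4x4, takes a point from camera to tool coordinates, whose origin is the TCP and whose axes are the flange's). Camera axes: x right, y up, looking along -z (the intrinsics and any distortion apply to the point x, -y, -z); pixel columns grow to the right and rows downward; lengths in m; the calibration is good to about 2 mm. A picture is of the moment at which its call begins: read the wrist's pose just before it. calibration takes no time and is no camera call.
- ticket.hand_in(): hands the job in; it is judged then, once.
The state is a dict: "clock": time; "joints": joint angles; "qvel": joint speeds; "tau": joint torques, N m; "tcp_pos": TCP position; "orientation": TCP orientation; "contact_force": force on the tool from outside, world axes, zero at the start; "moment": the same for the moment, N m; "grip_width": finger opening in m; "gripper_force": force on a finger pad.
Only numpy, scipy, OpenCV 4.12 (cv2) and the standard library are available. Lean on these libraries where they do the work, as an engineer would, in place of code of your own. Each camera call takes 0.05 s, during which the arm holds its last target. There are 200 camera calls.

## Working session

There is one attempt and no reset: what is moved stays moved. The work goes in short steps, Python scripts to look and compute and a tool call to move; the robot and the scene stay as the last step left them, time stands still between calls to the robot, and variables do not carry over. Pictures are saved under pics/ and viewed, at most 10 in all, crops included, and the job is handed in when it is done.

Besides the shell and the picture viewer there is one more tool, called after "Call:" as name(argument=value, ...) on one line, values as JSON. arm_command: Moves the arm, as the interface text tells. Its arguments: {"type":"object","properties":{"plan":{"type":"string"},"hand":{"type":"number"},"grip_force":{"type":"number"}},"required":["plan"]}

```bash
mkdir -p pics
cat > h.py <<'E'
import numpy as np, cv2
from scipy.spatial.transform import Rotation as R
from bench import r, eyes, ticket
def rot(a):
    a=np.array(a,float)
    if a.shape==(3,3): return a
    if a.shape==(4,4): return a[:3,:3]
    return R.from_rotvec(a).as_matrix() if a.size==3 else R.from_quat(a).as_matrix()
def grab(name):
    o=r.get_obs(); im,d=eyes.grab_frame(name); c=eyes.calibration(name)
    f=im.shape[0]/2/np.tan(np.radians(c['fov_y'])/2)
    if name=='wrist':
        T=np.array(c['tool_from_camera']); Rt=rot(o['orientation'])
        Rc=Rt@T[:3,:3]; oc=Rt@T[:3,3]+np.array(o['tcp_pos'])
    else: Rc=rot(c['attitude']); oc=np.array(c['origin'])
    return im,d,dict(f=f,cx=c['cx'],cy=c['cy'],R=Rc,o=oc,raw=c)
def cloud(d,c):
    v,u=np.mgrid[:d.shape[0],:d.shape[1]]
    P=np.stack([(u-c['cx'])/c['f']*d,-(v-c['cy'])/c['f']*d,-d],-1)
    W=P@c['R'].T+c['o']; W[d<=0]=np.nan
    return W
def save(im,n): cv2.imwrite('pics/'+n,im[:,:,::-1])
E
python3 - <<'E'
from h import *
print(r.get_obs())
for n in ['scene','top','wrist']:
    im,d,c=grab(n); save(im,n+'0.png'); print(n,c); np.save(n+'0.npy',cloud(d,c)); np.save(n+'0im.npy',im)
E
```

```text
{'clock': 0.0, 'joints': array([ 1.18590695,  0.47780654,  0.02232336,  1.55645806, -0.01148631,
        1.10928667, -0.08312869]), 'qvel': array([-9.66832874e-04, -2.30983401e-03, -4.05658979e-04,  1.72376012e-03,
       -9.78027496e-04, -2.50010225e-06, -4.15436066e-04]), 'tau': array([ 1.73452790e-04, -5.96455872e+01,  1.60830840e+00, -2.81193709e+01,
        1.24768488e-02,  9.39875812e-03,  9.05723027e-06]), 'tcp_pos': array([ 0.18429476, -0.64876434,  0.24431827]), 'orientation': array([-3.10978095e+00, -4.33167463e-01,  6.14789159e-04]), 'contact_force': array([-0.41862252,  0.25576609,  0.0648101 ]), 'moment': array([-0.01602855, -0.01381097, -0.01776087]), 'gripper_force': 0.0, 'grip_width': 0.08543090583540497}
scene {'f': np.float64(516.0461897660505), 'cx': 278.73856288185806, 'cy': 199.67148318217954, 'R': array([[-0.82622503, -0.40812462,  0.38831237],
       [ 0.56323729, -0.58529221,  0.5832639 ],
       [-0.01076815,  0.70061924,  0.71345408]]), 'o': array([1.06442261, 0.81671514, 1.07956018]), 'raw': {'fov_y': 44.286778912621635, 'cx': 278.73856288185806, 'cy': 199.
[... 675 characters left out ...]
: 277.0293833344825, 'cy': 208.96108565667308, 'R': array([[ 0.2738293 ,  0.91769892,  0.28783017],
       [-0.9617777 ,  0.26161473,  0.08087882],
       [-0.00107821, -0.29897563,  0.95426014]]), 'o': array([ 0.25709215, -0.62920725,  0.37322798]), 'raw': {'fov_y': 66.46240040574588, 'cx': 277.0293833344825, 'cy': 208.96108565667308, 'tool_from_camera': array([[ 6.49015436e-04,  9.54295428e-01,  2.98864207e-01,
         7.53775554e-02],
       [ 9.99999642e-01, -4.56992051e-04, -7.12396375e-04,
         7.96803021e-04],
       [-5.43258037e-04,  2.98864563e-01, -9.54295383e-01,
        -1.28804017e-01],
       [ 0.00000000e+00,  0.00000000e+00,  0.00000000e+00,
         1.00000000e+00]])}}
```

View images.

View pics/top0.png

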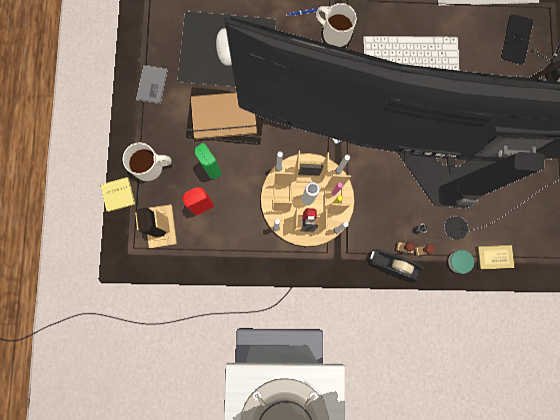

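View pics/scene0.png

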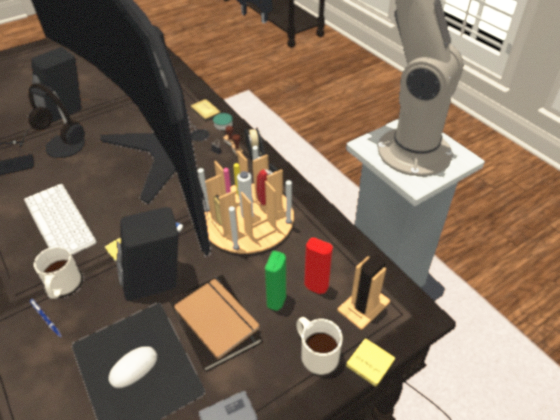

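The top view shows the organizer at about (308,200), its front-left post at (277,225), the stand with the case at (158,228), the mug at (142,161) and the dispenser at (395,264). Red and green look-alikes stand near (200,180). The scene view agrees, and the monitor overhangs behind the organizer.

Run:
```python
from h import *
W=np.load('top0.npy'); im=np.load('top0im.npy').astype(int)
S=np.load('scene0.npy'); si=np.load('scene0im.npy').astype(int)
def stat(P,n):
    P=P[np.isfinite(P).all(1)]
    if len(P)<5: print(n,len(P));return
    (c,sz,a)=cv2.minAreaRect(P[:,:2].astype(np.float32)); print(n,len(P),'mean',P.mean(0).round(4),'rect',np.round(c,4),np.round(sz,4),round(a,1))
def reg(W,im,u0,u1,v0,v1,m): 
    return W[v0:v1,u0:u1][m(W[v0:v1,u0:u1],im[v0:v1,u0:u1])]
# desk
stat(reg(W,im,250,330,255,275,lambda w,i:np.isfinite(w[...,2])),'desk')
dark=lambda i:i.max(-1)<70
stat(reg(W,im,125,190,195,255,lambda w,i:dark(i)&(w[...,2]>.155)&(w[...,2]<.19)),'casetop')
wood=lambda i:(i[...,0]-i[...,2]>40)&(i[...,0]>140)
stat(reg(W,im,125,190,195,255,lambda w,i:wood(i)&(w[...,2]>.004)&(w[...,2]<.016)),'base')
stat(reg(W,im,125,190,195,255,lambda w,i:wood(i)&(w[...,2]>.145)&(w[...,2]<.166)),'plates')
pl=lambda w,i:wood(i)&(w[...,2]>.012)&(w[...,2]<.028)
stat(reg(W,im,255,365,145,250,pl),'plate')
P=reg(W,im,255,365,145,250,pl)
print('circ',cv2.minEnclosingCircle(P[:,:2].astype(np.float32)))
# components high in organizer
for lo,hi in [(.160,.1705),(.171,.19)]:
  m=np.zeros(W.shape[:2],np.uint8); m[145:250,255:365]=((W[...,2]>lo)&(W[...,2]<hi))[145:250,255:365]
  n,l,s,c=cv2.connectedComponentsWithStats(m)
  for k in range(1,n):
    if s[k,4]>4: stat(W[l==k],(lo,s[k].tolist(),im[l==k].mean(0).astype(int).tolist()))
# scene cloud
print('scene')
stat(S[240:330,330:400][dark(si[240:330,330:400])&(abs(S[240:330,330:400,2]-.17)<.01)],'casetop')
P=S[140:260,190:310][(wood(si)&(abs(S[...,2]-.02)<.008))[140:260,190:310]]
stat(P,'plate'); print(cv2.minEnclosingCircle(P[:,:2].astype(np.float32)))
P=S[270:335,330:400][(wood(si)&(abs(S[...,2]-.01)<.006))[270:335,330:400]]; stat(P,'base')
P=S[310:380,290:350][(abs(S[...,2]-.088)<.008)[310:380,290:350]]; stat(P,'mugtop')
m=np.zeros(S.shape[:2],np.uint8); m[140:260,190:310]=(abs(S[...,2]-.17)<.012)[140:260,190:310]
n,l,s,c=cv2.connectedComponentsWithStats(m)
for k in range(1,n):
    if s[k,4]>4: stat(S[l==k],(s[k].tolist(),si[l==k].mean(0).astype(int).tolist()))
# monitor lower points near organizer
P=W.reshape(-1,3); q=P[(P[:,2]>.2)&(P[:,0]<.9)&(abs(P[:,1])<.8)&(P[:,0]>.3)]
for y in np.arange(-.5,.5,.1):
    w=q[(q[:,1]>y)&(q[:,1]<y+.1)]
    if len(w): print('mon y',y.round(1),'xmin',w[:,0].min().round(3),'z',w[w[:,0].argmin(),2].round(3))
```

```text
desk 1594 mean [ 0.4153 -0.0066 -0.0019] rect [ 0.4155 -0.0067] [0.0523 0.2182] 1.0
casetop 339 mean [0.5109 0.3504 0.168 ] rect [0.5118 0.3514] [0.0579 0.0341] 11.3
base 592 mean [0.5159 0.3524 0.0095] rect [0.5308 0.378 ] [0.1542 0.1239] 10.3
plates 143 mean [0.5403 0.2944 0.1564] rect [0.5291 0.3086] [0.0506 0.1457] 21.5
plate 4032 mean [ 0.5859 -0.0441  0.0189] rect [ 0.5959 -0.0519] [0.2559 0.2557] 1.2
circ ((0.5954675674438477, -0.051332153379917145), 0.1297277957201004)
(0.16, [298, 151, 2, 13, 19], [223, 190, 134]) 19 mean [ 0.6739 -0.0175  0.169 ] rect [ 0.6748 -0.0173] [0.0308 0.0026] 0.7
(0.16, [277, 152, 6, 6, 22], [208, 206, 199]) 22 mean [0.6797 0.0297 0.1673] rect [0.6799 0.0305] [0.0129 0.0123] 17.4
(0.16, [327, 153, 2, 19, 29], [210, 178, 124]) 29 mean [ 0.6642 -0.089   0.1682] rect [ 0.6649 -0.0892] [0.0443 0.003 ] 0.2
(0.16, [344, 155, 6, 7, 27], [211, 209, 204]) 27 mean [ 0.6756 -0.1367  0.1669] rect [ 0.6757 -0.1367] [0.0122 0.011 ] 46.8
(0.16, [275, 172, 18, 4, 27], [179, 146, 102]) 27 mean [0.632  0.0206 0.1674] rect [0.6322 0.0189] [0.0423 0.0048] 87.9
(0.16, 
[... 3856 characters left out ...]
[ 0.667  -0.0155] [0.0088 0.0453] 84.0
([241, 192, 10, 15, 54], [206, 166, 115]) 54 mean [0.6341 0.021  0.1668] rect [0.633  0.0217] [0.0431 0.006 ] 89.8
([229, 206, 6, 9, 37], [205, 199, 183]) 37 mean [0.6823 0.033  0.167 ] rect [0.6803 0.0308] [0.0186 0.0127] 58.9
([306, 240, 4, 10, 21], [229, 50, 44]) 21 mean [0.5901 0.2232 0.16  ] rect [0.5902 0.2211] [0.0264 0.0069] 53.3
([268, 251, 17, 9, 105], [67, 198, 92]) 105 mean [0.6686 0.2091 0.1608] rect [0.6679 0.2084] [0.0227 0.0354] 48.2
mon y -0.5 xmin 0.594 z 0.212
mon y -0.4 xmin 0.625 z 0.256
mon y -0.3 xmin 0.638 z 0.26
mon y -0.2 xmin 0.686 z 0.237
mon y -0.1 xmin 0.707 z 0.238
mon y -0.0 xmin 0.736 z 0.237
mon y 0.1 xmin 0.779 z 0.212
```

Call:
arm_command(plan="0 0 -0.055 7.9; 0 0 0 7.9; 0.025 -0.0525 0 0; 0.025 -0.0525 0 0; 0.025 -0.0525 0 0; 0.025 -0.0525 0 0; 0.025 -0.0525 0 0; 0.025 -0.0525 0 0; 0.025 -0.0525 0 0; 0.025 -0.0525 0 0; 0.025 -0.0525 0 0; 0.025 -0.0525 0 0; 0.025 -0.0525 0 0; 0.025 -0.0525 0 0; 0 0 0 0; 0 0 0 0", hand=0.1)

```text
clock: 2.15
tcp_pos: [0.4835, -0.0195, 0.2999]
orientation: [3.141, 0.002, -0.002]
contact_force: [0.3, -0.5, -0.1]
grip_width: 0.0382
gripper_force: 0.0
```

```bash
cat >> h.py <<'E'
def comps(W,im,lo,hi,box,minpx=15):
    m=((W[...,2]>lo)&(W[...,2]<hi)&(W[...,0]>box[0])&(W[...,0]<box[1])&(W[...,1]>box[2])&(W[...,1]<box[3])).astype(np.uint8)
    n,l,s,c=cv2.connectedComponentsWithStats(m)
    for k in range(1,n):
        if s[k,4]>=minpx:
            P=W[l==k]; (ce,sz,a)=cv2.minAreaRect(P[:,:2].astype(np.float32))
            print(s[k].tolist(),im[l==k].mean(0).astype(int).tolist(),'mean',P.mean(0).round(4),'rect',np.round(ce,4),np.round(sz,4),round(a,1))
E
python3 - <<'E'
from h import *
im,d,c=grab('wrist'); save(im,'w1.png'); W=cloud(d,c)
comps(W,im,.163,.176,(.4,.75,-.2,.15))
E
```

```text
[196, 0, 63, 5, 191] [156, 115, 68] mean [0.632  0.0128 0.1665] rect [0.6319 0.015 ] [0.0442 0.0013] 89.0
[392, 0, 69, 10, 561] [204, 159, 92] mean [ 0.6297 -0.126   0.1698] rect [ 0.6303 -0.1261] [0.0459 0.0037] 88.9
[299, 30, 48, 52, 1091] [229, 224, 215] mean [ 0.595  -0.053   0.1697] rect [ 0.5964 -0.0545] [0.035  0.0348] 89.9
[198, 101, 61, 7, 321] [247, 208, 121] mean [0.5621 0.0166 0.1716] rect [0.5621 0.0169] [0.0458 0.004 ] 88.8
[380, 106, 63, 7, 339] [237, 195, 114] mean [ 0.559  -0.1234  0.1715] rect [ 0.559  -0.1244] [0.0454 0.004 ] 88.7
[270, 122, 6, 58, 287] [244, 204, 118] mean [ 0.5271 -0.0172  0.1716] rect [ 0.5264 -0.0173] [0.004  0.0453] 88.2
[356, 124, 12, 58, 409] [220, 178, 105] mean [ 0.5257 -0.0883  0.1701] rect [ 0.5248 -0.0889] [0.0043 0.0457] 88.8
[206, 156, 18, 18, 242] [233, 229, 220] mean [0.5156 0.0298 0.1695] rect [0.5153 0.0301] [0.0133 0.0134] 64.0
[407, 161, 20, 18, 265] [223, 219, 210] mean [ 0.5119 -0.135   0.1691] rect [ 0.5113 -0.136 ] [0.0133 0.0135] 75.5
```

View pics/w1.png

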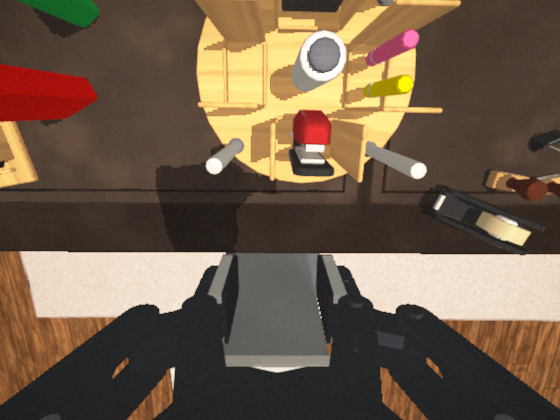

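The wrist view shows the front-left post at (214,165), the front-right post at (417,170) and the hub at (324,55). I'll straddle the front-left post with the fingers half closed, so the plate stays under control for the whole turn.

Call:
arm_command(plan="0.0285 -0.0495 0 0; 0 0 0 0; 0 0 0 0; 0 0 0.05 0; 0 0 0.03 0; 0 0 0.03 0; 0 0 0.02 0; 0 0 0.015 0; 0 0 0 0", hand=0.39)

```text
clock: 3.32
tcp_pos: [0.5115, 0.0293, 0.1546]
orientation: [3.141, -0.001, -0.003]
contact_force: [-0.3, 0.6, 0.1]
grip_width: 0.026
gripper_force: 0.0
```

Run:
```python
import numpy as np
p=np.radians(np.linspace(-45,45,21))
print('; '.join(f"{a:.4f} {b:.4f} 0 0" for a,b in zip(-.118*np.diff(np.cos(p)),.118*np.diff(np.sin(p)))))
```

```text
-0.0063 0.0068 0 0; -0.0057 0.0073 0 0; -0.0051 0.0077 0 0; -0.0045 0.0081 0 0; -0.0039 0.0084 0 0; -0.0032 0.0087 0 0; -0.0025 0.0089 0 0; -0.0018 0.0091 0 0; -0.0011 0.0092 0 0; -0.0004 0.0093 0 0; 0.0004 0.0093 0 0; 0.0011 0.0092 0 0; 0.0018 0.0091 0 0; 0.0025 0.0089 0 0; 0.0032 0.0087 0 0; 0.0039 0.0084 0 0; 0.0045 0.0081 0 0; 0.0051 0.0077 0 0; 0.0057 0.0073 0 0; 0.0063 0.0068 0 0
```

Call:
arm_command(plan="-0.0063 0.0068 0 0; -0.0057 0.0073 0 0; -0.005 0.0077 0 0; -0.0045 0.008 0 0; -0.004 0.0084 0 0; -0.0032 0.0087 0 0; -0.0025 0.009 0 0; -0.0018 0.009 0 0")

```text
clock: 4.32
tcp_pos: [0.4786, -0.0349, 0.1555]
orientation: [3.141, 0.002, -0.001]
contact_force: [-2.5, 2.8, 0.2]
grip_width: 0.026
gripper_force: 1.3
```

Call:
arm_command(plan="-0.001 0.0092 0 0; -0.0004 0.0093 0 0; 0.0004 0.0093 0 0; 0.001 0.0092 0 0; 0.0018 0.009 0 0; 0.0025 0.009 0 0; 0.0032 0.0087 0 0; 0.004 0.0084 0 0; 0.0045 0.008 0 0; 0.005 0.0077 0 0; 0.0057 0.0073 0 0; 0.0063 0.0068 0 0; 0 0 0 0; 0 0 0 0")

```text
clock: 6.08
tcp_pos: [0.5123, -0.136, 0.1552]
orientation: [-3.141, -0.002, 0.0]
contact_force: [0.7, -0.1, 0.1]
grip_width: 0.0262
gripper_force: 0.0
```

Run:
```python
from h import *
im,d,c=grab('top'); W=cloud(d,c)
comps(W,im,.160,.176,(.45,.75,-.2,.1),8)
print(r.get_obs()['contact_force'],r.get_obs()['joints'])
```

```text
[298, 151, 3, 19, 31] [220, 188, 133] mean [ 0.6643 -0.0179  0.1704] rect [ 0.6672 -0.0183] [0.0037 0.0446] 87.4
[278, 152, 5, 6, 25] [224, 223, 217] mean [0.6804 0.0285 0.1669] rect [0.6811 0.0285] [0.0135 0.0101] 2.1
[327, 153, 3, 19, 34] [206, 177, 124] mean [ 0.6644 -0.0896  0.169 ] rect [ 0.6646 -0.0896] [0.0039 0.045 ] 86.0
[344, 156, 6, 6, 26] [221, 219, 213] mean [ 0.6745 -0.1374  0.1669] rect [ 0.6748 -0.1374] [0.011  0.0124] 7.7
[275, 172, 19, 3, 43] [202, 167, 116] mean [0.6332 0.019  0.1687] rect [0.6333 0.0179] [0.0444 0.0046] 89.4
[332, 175, 19, 4, 42] [199, 164, 114] mean [ 0.6283 -0.1226  0.1684] rect [ 0.6286 -0.1231] [0.0436 0.0047] 87.1
[305, 183, 15, 14, 122] [201, 198, 194] mean [ 0.5928 -0.0511  0.1691] rect [ 0.5944 -0.0515] [0.0332 0.0335] 44.5
[274, 201, 18, 3, 39] [205, 170, 118] mean [0.5613 0.0202 0.1686] rect [0.562  0.0202] [0.0416 0.0049] 88.6
[331, 204, 12, 3, 25] [208, 171, 118] mean [ 0.5569 -0.1118  0.1687] rect [ 0.5574 -0.1119] [0.0259 0.0044] 87.0
[295, 208, 3, 19, 33] [222, 188, 133] mean [ 0.5259 -0.0132  0.1697] rect [ 0.525  -0.0135] [0.0038 0.0443] 87.1
[325, 209, 2, 6, 11] [181, 150, 106] mean [ 0.5398 -0.085   0.1677] rect [ 0.5403 -0.085 ] [0.0024 0.012 ] 89.5
[274, 219, 6, 5, 25] [235, 233, 228] mean [0.5146 0.0342 0.1684] rect [0.5145 0.034 ] [0.0121 0.0098] 89.7
[-0.9929275  -0.20057456 -0.51535946] [ 0.45408623  0.37762227 -0.38172175  1.96547417  0.18653872  0.83248239
 -1.59876149]
```

Call:
arm_command(plan="0 0 0 0; 0 0 0 0; 0 0 -0.05 0; 0 0 -0.05 0; 0 0 -0.055 0; 0 -0.054 0 0; 0 -0.054 0 0; 0 -0.054 0 0; 0 -0.054 0 0; 0 -0.054 0 0; 0 -0.054 0 0; 0 -0.054 0 0; 0 -0.054 0 0; 0 -0.054 0 0; 0 0 0 0", hand=0.15)

```text
clock: 8.0
tcp_pos: [0.5094, 0.355, 0.3101]
orientation: [-3.139, -0.014, 0.003]
contact_force: [0.2, 0.2, 0.1]
grip_width: 0.0363
gripper_force: 0.0
```

Call:
arm_command(plan="0 0 0 -10.1; 0 0 0 -10.1; 0 0 0 -10.1; 0 0 0 -10.1; 0 0 0 -10.1; 0 0 0 -10.1; 0 0 0 -10.1; 0 0 0 -10.1; 0 0 0 -10.1; 0 0 0 -10.1; 0 0 0 0", hand=-1)

```text
clock: 9.38
tcp_pos: [0.5123, 0.3486, 0.31]
orientation: [2.0, 2.422, -0.001]
contact_force: [-0.9, 0.3, 0.7]
grip_width: 0.0851
gripper_force: 0.0
```

Run:
```python
from h import *
print(r.get_obs()['joints'],rot(r.get_obs()['orientation'])[:2,1])
im,d,c=grab('wrist'); save(im,'w2.png'); W=cloud(d,c)
print('case'); comps(W,im,.162,.18,(.42,.62,.25,.45))
print('plates'); comps(W,im,.150,.162,(.42,.62,.25,.45))
im,d,c=grab('top'); save(im,'top2.png'); W=cloud(d,c)
print('org');comps(W,im,.160,.18,(.45,.75,-.2,.1),8)
```

```text
[ 0.00688182  0.51431962 -1.0084168   1.56782534  0.44554646  1.30883207
 -0.87032496] [0.98193028 0.18924237]
case
[247, 177, 66, 40, 2390] [53, 42, 34] mean [0.5127 0.352  0.1696] rect [0.5132 0.3503] [0.0575 0.0342] 10.3
plates
[249, 167, 60, 11, 458] [136, 103, 64] mean [0.51   0.37   0.1553] rect [0.5085 0.3698] [0.0532 0.0087] 12.3
[257, 214, 47, 7, 223] [227, 189, 112] mean [0.5183 0.3272 0.1556] rect [0.5184 0.3268] [0.0433 0.0055] 9.9
[294, 281, 38, 23, 525] [226, 38, 28] mean [0.5657 0.2572 0.1579] rect [0.5663 0.2581] [0.0382 0.0161] 0.8
org
[298, 151, 3, 19, 33] [215, 185, 130] mean [ 0.6649 -0.0178  0.1695] rect [ 0.6674 -0.0182] [0.0041 0.0451] 87.4
[278, 152, 5, 6, 26] [226, 225, 218] mean [0.6802 0.0285 0.1676] rect [0.6806 0.0284] [0.0101 0.012 ] 90.0
[327, 153, 3, 19, 36] [205, 177, 125] mean [ 0.664  -0.0896  0.169 ] rect [ 0.6644 -0.0898] [0.004  0.0435] 86.5
[344, 156, 6, 6, 26] [220, 219, 213] mean [ 0.6746 -0.1374  0.1672] rect [ 0.6745 -0.1376] [0.0121 0.0119] 10.5
[275, 172, 19, 4, 45] [202, 167, 116] mean [0.6331 0.0183 0.1687] rect [0.6332 0.0178] [0.0445 0
[... 203 characters left out ...]
0.5947 -0.0514] [0.0336 0.0332] 28.2
[274, 201, 18, 3, 41] [205, 169, 118] mean [0.5612 0.0204 0.169 ] rect [0.5618 0.0202] [0.0416 0.0048] 89.0
[331, 204, 19, 3, 40] [205, 170, 118] mean [ 0.5565 -0.1201  0.1689] rect [ 0.5569 -0.1202] [0.0433 0.0045] 88.1
[295, 208, 3, 19, 33] [226, 191, 135] mean [ 0.5258 -0.0133  0.1702] rect [ 0.5253 -0.0135] [0.0037 0.0441] 86.8
[325, 209, 2, 20, 38] [216, 185, 131] mean [ 0.523  -0.0848  0.1693] rect [ 0.5236 -0.085 ] [0.0034 0.0465] 89.3
[274, 219, 6, 6, 27] [228, 226, 220] mean [0.5141 0.0342 0.1683] rect [0.5138 0.034 ] [0.0118 0.0121] 1.6
[342, 222, 6, 6, 28] [226, 224, 220] mean [ 0.509  -0.1317  0.1682] rect [ 0.5096 -0.1315] [0.0126 0.0122] 1.4
```

View pics/w2.png

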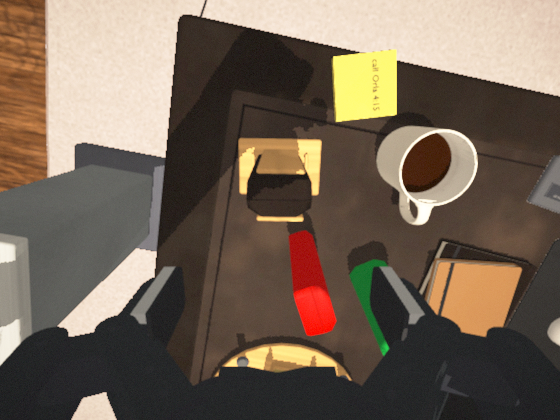

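View pics/top2.png

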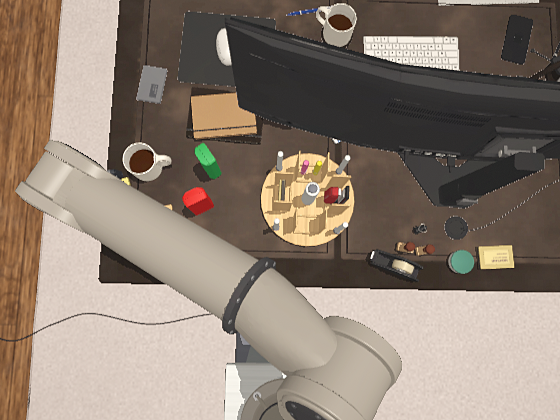

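The wrist view shows the case top at (280,197) between its stand plates, with the mug at (430,160). In the top view the stapler is now on the right and the empty bay faces the robot, so the click is done. Next I'll grasp the case.

Call:
arm_command(plan="0.0015 0.001 0.05 0; 0 0 0.05 0; 0 0 0.04 0; 0 0 0.025 0; 0 0 0.012 0; 0 0 0 0")

```text
clock: 10.22
tcp_pos: [0.5126, 0.3512, 0.1331]
orientation: [1.998, 2.424, -0.001]
contact_force: [0.5, 0.3, -0.0]
grip_width: 0.0854
gripper_force: 0.0
```

Call:
arm_command(plan="0 0 0 0; 0 0 0 0; 0 0 0 0; 0 0 0 0; 0 0 0 0; 0 0 0 0", hand=1, grip_force=30)

```text
clock: 10.98
tcp_pos: [0.5133, 0.3521, 0.1348]
orientation: [1.997, 2.424, 0.004]
contact_force: [-0.3, -0.4, 6.2]
grip_width: 0.0573
gripper_force: 33.0
```

Call:
arm_command(plan="0 0 -0.02 0; 0 0 -0.04 0; 0 0 -0.045 0; 0 0 -0.045 0; 0 0 -0.03 0; 0 0 0 0")

```text
clock: 11.72
tcp_pos: [0.513, 0.3526, 0.3169]
orientation: [1.996, 2.424, 0.008]
contact_force: [-0.4, -0.7, -1.6]
grip_width: 0.0576
gripper_force: 32.5
```

Call:
arm_command(plan="-0.0355 -0.018 0 0; -0.0355 -0.018 0 0; -0.0355 -0.018 0 0; -0.0355 -0.018 0 0; 0 0 0 10.1; 0 0 0 10.1; 0 0 0 10.1; 0 0 0 10.1; 0 0 0 10.1; 0 0 0 10.1; 0 0 0 10.1; 0 0 0 10.1; 0 0 0 10.1; 0 0 0 10.1; 0 0 0 0; 0 0 0 0")

```text
clock: 13.72
tcp_pos: [0.4689, 0.1981, 0.3129]
orientation: [3.141, 0.007, -0.001]
contact_force: [0.7, -1.0, 0.0]
grip_width: 0.0578
gripper_force: 32.5
```

Run:
```python
from h import *
o=r.get_obs();print(o['joints'],rot(o['orientation']).round(3))
im,d,c=grab('scene'); save(im,'s3.png'); W=cloud(d,c)
m=(im.max(-1)<75)&(W[...,0]>.40)&(W[...,0]<.54)&(W[...,1]>.14)&(W[...,1]<.26)&(W[...,2]>.15)&(W[...,2]<.32)
P=W[m]; print(len(P),P.min(0).round(3),P.max(0).round(3), np.percentile(P[:,2],[1,50,99]))
```

```text
[ 0.15646765  0.22041339 -0.77966293  1.82032689  0.16763258  1.16927039
 -2.24337804] [[ 1.     0.005 -0.001]
 [ 0.005 -1.    -0.   ]
 [-0.001  0.    -1.   ]]
877 [0.454 0.178 0.189] [0.488 0.243 0.32 ] [0.19274155 0.25700627 0.31807335]
```

View pics/s3.png

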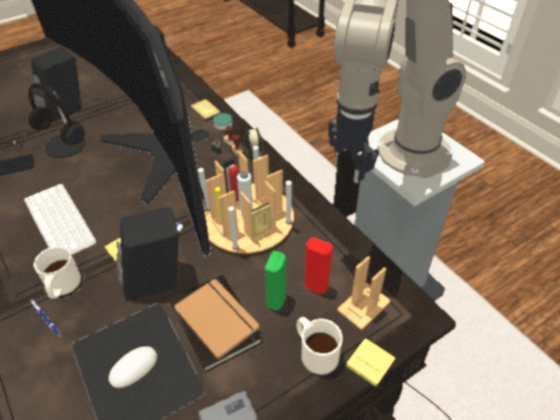

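The case hangs upright near (345,185) in the scene view, clear of everything, and the stand at (365,300) is empty. Now I'll set it down.

Call:
arm_command(plan="0 0 0.05 0; 0 0 0.05 0; 0 0 0.04 0; 0 0 0.025 0; 0 0 0.012 0; 0 0 0.006 0; 0 0 0 0")

```text
clock: 14.65
tcp_pos: [0.4696, 0.1984, 0.1308]
orientation: [-3.141, -0.002, -0.001]
contact_force: [-0.1, -0.5, -0.6]
grip_width: 0.0577
gripper_force: 32.6
```

Call:
arm_command(plan="0 0 0.003 0; 0 0 0.002 0; 0 0 0.0015 0; 0 0 0 0")

```text
clock: 15.15
tcp_pos: [0.4696, 0.1983, 0.1247]
orientation: [3.141, 0.002, 0.002]
contact_force: [-2.3, -1.9, 6.9]
grip_width: 0.0577
gripper_force: 33.4
```

Call:
arm_command(plan="0 0 -0.001 0; 0 0 0 0; 0 0 0 0; 0 0 0 0; 0 0 0 0; 0 0 0 0; 0 0 0 0", hand=-1)

```text
clock: 16.02
tcp_pos: [0.4692, 0.1982, 0.1248]
orientation: [-3.142, -0.002, -0.0]
contact_force: [0.5, -0.8, 1.2]
grip_width: 0.0855
gripper_force: 0.0
```

Call:
arm_command(plan="0 0 -0.05 0; 0 0 -0.05 0; 0 0 -0.055 0; 0 0 0 -10; 0 0 0 -10; 0 0 0 -10; 0 0 0 -10; 0 0 0 -10; 0 0 0 -10; 0 0 0 -10; 0 0 0 -10; 0 0 0 -10; 0 0 0 0; 0 0 0 0")

```text
clock: 17.77
tcp_pos: [0.4692, 0.1981, 0.2798]
orientation: [-2.224, -2.219, 0.0]
contact_force: [0.4, -0.4, 0.2]
grip_width: 0.0857
gripper_force: 0.0
```

Run:
```python
from h import *
o=r.get_obs();print(o['joints'],o['tcp_pos'],rot(o['orientation']).round(3)[:2,1])
im,d,c=grab('wrist'); save(im,'w4.png'); W=cloud(d,c)
print('case'); comps(W,im,.150,.172,(.40,.54,.13,.28))
comps(W,im,.150,.180,(.45,.70,-.2,.08))
im,d,c=grab('scene'); W=cloud(d,c); comps(W,im,.150,.172,(.40,.54,.13,.28))
```

```text
[ 0.37293309  0.3424432  -1.08248549  1.85271784  0.33170729  1.14469877
 -0.82826156] [0.46921814 0.19812568 0.27976853] [ 1.    -0.002]
case
[257, 169, 42, 69, 2649] [50, 39, 33] mean [0.4694 0.2    0.1597] rect [0.4689 0.198 ] [0.0576 0.0336] 89.4
[370, 355, 9, 19, 88] [152, 115, 73] mean [0.5625 0.0361 0.1551] rect [0.5618 0.0317] [0.0214 0.0036] 78.1
[319, 357, 14, 9, 106] [149, 142, 130] mean [0.5154 0.0381 0.1553] rect [0.5153 0.0375] [0.0133 0.0056] 11.3
[445, 392, 39, 28, 600] [167, 125, 74] mean [ 0.6536 -0.0129  0.1631] rect [ 0.6474 -0.0077] [0.0202 0.0542] 46.4
[331, 209, 23, 21, 287] [55, 48, 42] mean [0.4715 0.2043 0.1593] rect [0.4686 0.2012] [0.0609 0.0367] 88.5
```

View pics/w4.png

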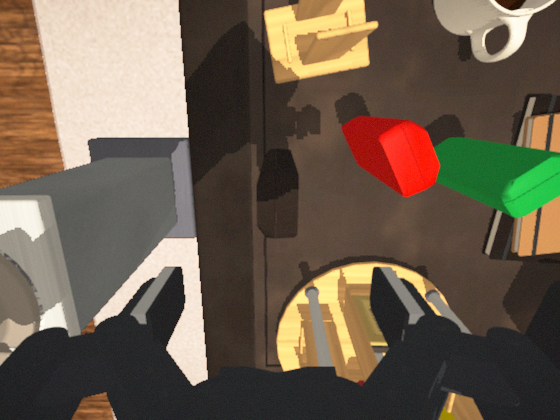

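The case stands upright at (278,200) in the wrist view, measured at (0.469, 0.198) and lined up with the fingers. I'll take it by its broad faces.

Call:
arm_command(plan="0 0 0.05 0; 0 0 0.05 0; 0 0 0.035 0; 0 0 0.018 0; 0 0 0 0")

```text
clock: 18.5
tcp_pos: [0.4689, 0.1982, 0.1264]
orientation: [-2.22, -2.222, 0.002]
contact_force: [0.2, 0.5, -0.1]
grip_width: 0.0855
gripper_force: 0.0
```

Call:
arm_command(plan="0 0 0 0; 0 0 0 0; 0 0 0 0; 0 0 0 0; 0 0 0 0; 0 0 0 0; 0 0 0 0; 0 0 0 0", hand=1, grip_force=30)

```text
clock: 19.5
tcp_pos: [0.4698, 0.1985, 0.1277]
orientation: [2.22, 2.222, 0.002]
contact_force: [-1.2, -0.3, 6.9]
grip_width: 0.0335
gripper_force: 31.2
```

Call:
arm_command(plan="0 0 -0.02 0; 0 0 -0.045 0; 0 0 -0.05 0; 0 0 -0.05 0; 0 0 -0.035 0; 0 0 0 0")

```text
clock: 20.25
tcp_pos: [0.4701, 0.1995, 0.3304]
orientation: [2.218, 2.221, 0.008]
contact_force: [-0.0, -0.4, -1.7]
grip_width: 0.0333
gripper_force: 30.7
```

Call:
arm_command(plan="-0.06 0.005 0 0; -0.06 0.005 0 0; -0.06 0.005 0 0; -0.06 0.005 0 0; -0.06 0.005 0 0; -0.055 0.005 0 0; 0 0 0 0; 0 0 0 0")

```text
clock: 21.25
tcp_pos: [0.4991, -0.1559, 0.3262]
orientation: [-2.218, -2.222, -0.0]
contact_force: [0.5, -0.1, -1.0]
grip_width: 0.0331
gripper_force: 30.6
```

Run:
```python
from h import *
o=r.get_obs();print(o['joints'],o['tcp_pos'],rot(o['orientation']).round(3)[:,1:])
im,d,c=grab('wrist'); save(im,'w5.png'); W=cloud(d,c)
comps(W,im,.162,.182,(.45,.72,-.2,.08))
print('held',);comps(W,im,.20,.37,(.45,.56,-.23,-.09),60)
im,d,c=grab('top'); W=cloud(d,c)
comps(W,im,.162,.182,(.45,.72,-.2,.08))
```

```text
[ 1.01194125  0.29017603 -0.99280017  1.76409913  0.25598847  1.22767716
 -0.04767777] [ 0.49905376 -0.15588051  0.32621849] [[ 1.    -0.001]
 [ 0.002  0.001]
 [-0.001 -1.   ]]
[355, 0, 8, 11, 63] [203, 158, 92] mean [ 0.5615 -0.0027  0.1688] rect [ 0.5615 -0.0015] [0.0037 0.0072] 9.5
[444, 0, 13, 14, 124] [189, 144, 86] mean [ 0.633  -0.0035  0.1685] rect [ 0.634  -0.0026] [0.0048 0.0094] 0.7
[285, 19, 58, 10, 474] [226, 183, 107] mean [ 0.5263 -0.0164  0.1699] rect [ 0.5267 -0.0157] [0.0044 0.0451] 87.7
[459, 26, 64, 10, 488] [212, 165, 96] mean [ 0.6668 -0.0211  0.1698] rect [ 0.6683 -0.0205] [0.0045 0.0464] 88.1
[372, 52, 45, 47, 1586] [184, 180, 175] mean [ 0.5936 -0.0545  0.173 ] rect [ 0.5957 -0.0542] [0.0343 0.0351] 42.8
[281, 114, 54, 7, 262] [221, 180, 106] mean [ 0.5241 -0.0874  0.1714] rect [ 0.5241 -0.0875] [0.004  0.0454] 88.1
[442, 120, 58, 7, 283] [226, 184, 108] mean [ 0.6637 -0.0922  0.1712] rect [ 0.6656 -0.0923] [0.004  0.0456] 88.1
[339, 133, 11, 52, 323] [224, 182, 108] mean [ 0.5574 -0.1225  0.1701] rect [ 0.558  -0.1232] [0.0449 0.0046] 88.4
[416, 136, 16, 52,
[... 1080 characters left out ...]
8 -0.1227] [0.0437 0.0045] 88.6
[305, 183, 15, 14, 164] [185, 183, 181] mean [ 0.5934 -0.0513  0.1715] rect [ 0.5945 -0.0517] [0.0331 0.0339] 44.5
[274, 201, 18, 3, 36] [211, 176, 123] mean [0.5616 0.0205 0.1688] rect [0.5618 0.0203] [0.0416 0.0045] 87.2
[331, 204, 19, 3, 36] [210, 174, 121] mean [ 0.5567 -0.1203  0.1695] rect [ 0.5565 -0.1207] [0.0434 0.0045] 85.7
[295, 208, 3, 19, 35] [221, 186, 131] mean [ 0.5253 -0.0132  0.1695] rect [ 0.5254 -0.0134] [0.0038 0.0435] 86.8
[325, 209, 2, 20, 37] [193, 163, 114] mean [ 0.5224 -0.0849  0.1691] rect [ 0.5237 -0.0847] [0.0031 0.0463] 89.7
[274, 219, 6, 5, 25] [235, 233, 227] mean [0.5146 0.0342 0.1684] rect [0.5147 0.0341] [0.0122 0.01  ] 89.1
```

View pics/w5.png

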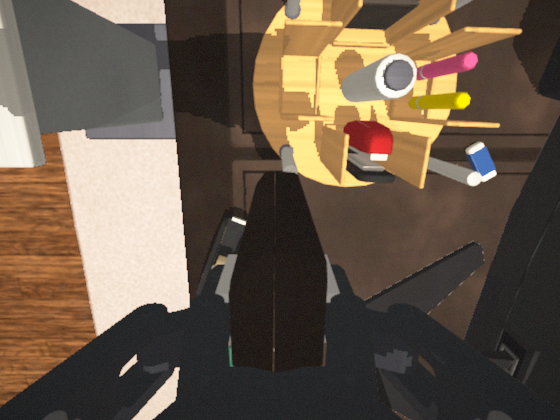

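The empty bay is open at about (315,60) in the wrist view, with the case held in the foreground. The bay centre comes out at (0.5255, -0.052), turned by about -1.8°.

Call:
arm_command(plan="0.052 0.013 0 0; 0.052 0.0135 0 0; 0 0 0 1.9; 0 0 0 0; 0 0 0 0; 0 0 0 0")

```text
clock: 22.1
tcp_pos: [0.5258, -0.0538, 0.3267]
orientation: [2.259, 2.184, -0.001]
contact_force: [0.0, -0.9, -1.4]
grip_width: 0.0336
gripper_force: 30.5
```

Call:
arm_command(plan="0.0015 0 0 0; 0 0 0.025 0; 0 0 0.025 0; 0 0 0.025 0; 0 0 0.03 0; 0 0 0.03 0; 0 0 0.01 0; 0 0 0 0")

```text
clock: 23.1
tcp_pos: [0.526, -0.0513, 0.1818]
orientation: [-2.256, -2.185, 0.0]
contact_force: [1.0, 0.0, -0.1]
grip_width: 0.0332
gripper_force: 30.5
```

Run:
```python
from h import *
im,d,c=grab('top'); W=cloud(d,c); save(cv2.resize(im[140:260,240:380],None,fx=5,fy=5),'t6.png')
comps(W,im,.162,.182,(.47,.72,-.2,.08))
im,d,c=grab('wrist');W=cloud(d,c)
comps(W,im,.162,.182,(.47,.72,-.2,.08))
print('held');comps(W,im,.2,.23,(.49,.56,-.1,0))
```

```text
[298, 151, 3, 19, 31] [220, 189, 134] mean [ 0.6643 -0.0179  0.1701] rect [ 0.6674 -0.0181] [0.004 0.045] 87.5
[278, 152, 5, 6, 23] [237, 236, 229] mean [0.6807 0.0287 0.1681] rect [0.6813 0.0283] [0.0112 0.0124] 41.4
[327, 153, 3, 15, 25] [216, 188, 133] mean [ 0.6678 -0.0899  0.1695] rect [ 0.6688 -0.0901] [0.0038 0.0354] 85.8
[344, 156, 6, 6, 23] [232, 231, 226] mean [ 0.6749 -0.1373  0.1684] rect [ 0.6752 -0.1377] [0.0105 0.0115] 39.0
[275, 172, 19, 3, 43] [204, 169, 118] mean [0.6333 0.0187 0.1686] rect [0.6336 0.0178] [0.0445 0.0051] 86.2
[274, 201, 18, 3, 36] [211, 176, 123] mean [0.5615 0.0198 0.169 ] rect [0.5618 0.0203] [0.0416 0.0041] 86.9
[295, 208, 3, 19, 33] [174, 139, 94] mean [ 0.5259 -0.0133  0.1695] rect [ 0.5254 -0.0134] [0.0036 0.0442] 86.9
[274, 219, 6, 5, 24] [160, 159, 154] mean [0.5145 0.0345 0.1685] rect [0.5145 0.034 ] [0.0102 0.0123] 4.5
[347, 62, 21, 113, 1483] [220, 180, 106] mean [0.562  0.0193 0.17  ] rect [0.5627 0.0181] [0.0458 0.0046] 88.2
[499, 63, 48, 112, 2636] [189, 146, 86] mean [0.6334 0.0169 0.1687] rect [0.6341 0.0156] [0.046  0.0063] 87.0
[2
[... 1107 characters left out ...]
5 0.0014] 3.6
[493, 318, 67, 19, 1072] [185, 141, 83] mean [ 0.6579 -0.0907  0.1682] rect [ 0.6609 -0.0916] [0.0054 0.0368] 89.1
[274, 320, 1, 17, 17] [125, 93, 57] mean [ 0.5232 -0.0862  0.1688] rect [ 0.5232 -0.087 ] [0.0037 0.0001] 89.2
[466, 341, 9, 7, 16] [138, 103, 68] mean [ 0.6312 -0.1033  0.1641] rect [ 0.6311 -0.1034] [0.0008 0.0032] 52.0
[528, 381, 30, 25, 349] [165, 159, 147] mean [ 0.6765 -0.1354  0.1675] rect [ 0.6784 -0.1367] [0.0074 0.0149] 58.5
held
[275, 239, 108, 133, 8300] [38, 33, 30] mean [ 0.5381 -0.0424  0.2148] rect [ 0.5428 -0.0466] [0.0478 0.0352] 88.2
[164, 240, 110, 131, 7343] [38, 34, 32] mean [ 0.5117 -0.0428  0.2154] rect [ 0.5072 -0.0453] [0.0477 0.0344] 87.7
```

View pics/t6.png

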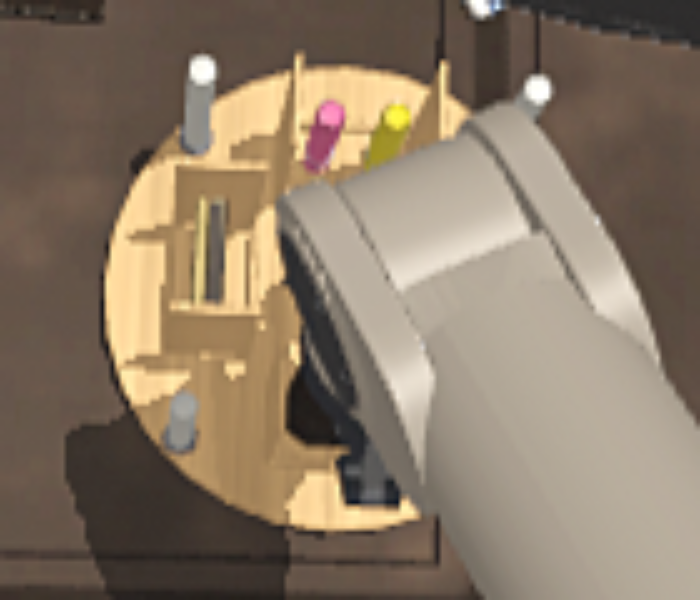

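The case is between the dividers in the crop, near (310,405), with about 5 mm clear on each side. Lowering it to the floor.

Call:
arm_command(plan="0 0 0.01 0; 0 0 0.008 0; 0 0 0.006 0; 0 0 0.004 0; 0 0 0.002 0; 0 0 0 0")

```text
clock: 23.95
tcp_pos: [0.526, -0.0512, 0.1517]
orientation: [-2.257, -2.185, 0.0]
contact_force: [0.3, -0.2, -1.2]
grip_width: 0.0329
gripper_force: 30.5
```

Call:
arm_command(plan="0 0 0.002 0; 0 0 0.0015 0; 0 0 0.001 0; 0 0 0 0")

```text
clock: 24.45
tcp_pos: [0.5261, -0.0512, 0.1477]
orientation: [2.257, 2.185, -0.0]
contact_force: [-1.9, -0.3, 4.9]
grip_width: 0.0332
gripper_force: 31.1
```

Call:
arm_command(plan="0 0 -0.001 0; 0 0 0 0; 0 0 0 0; 0 0 0 0; 0 0 0 0", hand=-0.15)

```text
clock: 25.08
tcp_pos: [0.526, -0.0512, 0.1483]
orientation: [-2.257, -2.185, -0.0]
contact_force: [-0.4, -0.4, 0.4]
grip_width: 0.049
gripper_force: 0.0
```

Call:
arm_command(plan="0 0 -0.02 0; 0 0 -0.03 0; 0 0 -0.05 0; 0 0 -0.05 0; -0.05 0 0 0; -0.05 0 0 0; -0.06 0 0 0; 0 0 0 0")

```text
clock: 26.08
tcp_pos: [0.5199, -0.2173, 0.2989]
orientation: [2.266, 2.174, -0.002]
contact_force: [-1.1, 0.7, 0.2]
grip_width: 0.0494
gripper_force: 0.0
```

Run:
```python
from h import *
print(r.get_obs()['contact_force'])
im,d,c=grab('wrist'); save(im,'w7.png'); W=cloud(d,c)
comps(W,im,.162,.19,(.47,.72,-.2,.08),60)
```

```text
[-1.14262243  0.73545276  0.15125191]
[253, 0, 21, 21, 340] [40, 32, 27] mean [ 0.5167 -0.0764  0.1758] rect [ 0.5151 -0.0755] [0.009  0.0158] 79.3
[275, 0, 27, 22, 517] [53, 42, 33] mean [ 0.5318 -0.0777  0.1762] rect [ 0.5323 -0.0773] [0.0089 0.0175] 87.2
[245, 25, 64, 10, 534] [201, 157, 92] mean [ 0.5242 -0.0884  0.1702] rect [ 0.5242 -0.0879] [0.0044 0.0451] 88.9
[438, 24, 71, 10, 594] [217, 170, 98] mean [ 0.6643 -0.0931  0.1701] rect [ 0.6656 -0.0926] [0.0044 0.0457] 88.0
[319, 47, 9, 66, 437] [232, 191, 112] mean [ 0.5575 -0.1234  0.1705] rect [ 0.5579 -0.1237] [0.0451 0.0043] 87.9
[410, 46, 17, 67, 633] [209, 168, 99] mean [ 0.6288 -0.1257  0.1692] rect [ 0.6296 -0.1263] [0.0459 0.005 ] 87.5
[465, 88, 24, 19, 360] [217, 213, 204] mean [ 0.675  -0.1402  0.1688] rect [ 0.6764 -0.1405] [0.0135 0.0136] 65.9
[252, 90, 18, 19, 267] [168, 162, 149] mean [ 0.5103 -0.1346  0.1698] rect [ 0.51   -0.1348] [0.0131 0.0131] 87.9
```

View pics/w7.png

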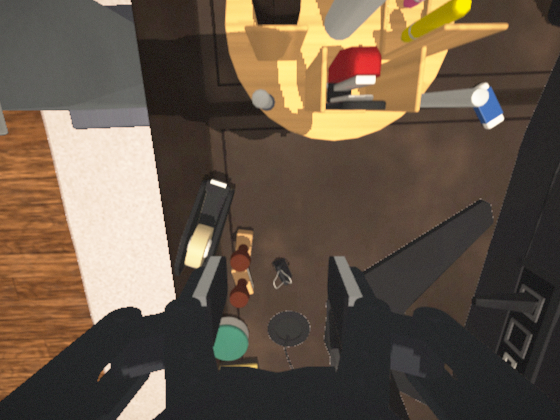

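The case stands in the bay at the top of the wrist view, around (278,8). One numeric check, then I'll hand in.

Run:
```python
from h import *
for n in ['top','scene']:
    im,d,c=grab(n); W=cloud(d,c)
    m=(im.max(-1)<80)&(W[...,2]>.15)&(W[...,2]<.2)&(abs(W[...,0]-.525)<.04)&(abs(W[...,1]+.05)<.035)
    P=W[m]; print(n,len(P))
    if len(P)>10:
        T=P[P[:,2]>np.percentile(P[:,2],90)-.006]; print(P[:,2].max(),np.median(T[:,2]),cv2.minAreaRect(T[:,:2].astype(np.float32)))
o=r.get_obs(); print(o['clock'],abs(o['qvel']).max())
print(ticket.hand_in())
```

```text
top 336
0.18588700216665766 0.1786155860937625 ((0.5234240293502808, -0.050122685730457306), (0.03230034187436104, 0.05579129979014397), 0.2728610038757324)
scene 243
0.18627477906590761 0.18013109014900303 ((0.525551974773407, -0.04345020279288292), (0.05202295258641243, 0.03573057800531387), 83.80504608154297)
26.225 0.01807974594319241
the job is handed in; nothing more can be done
None
```

I handed the job in at about 26 s, with no verdict shown: the organizer is one click on, and the glasses case stands upright in the front bay with its top at z ≈ 180 mm, so it is on the floor. I never touched the mug or tape dispenser, but did not re-measure where they stand.

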